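Start the lid of a paint pot without cross-threading and screw it home

ROBOT

A 7-joint arm with a two-finger parallel gripper is mounted at the origin on the work surface; the furniture and walls round the work are solid. World frame = base frame: x ahead of the robot, y to its left, z up, the work surface at z = 0. Lengths are in m, angles in degrees, forces in N, time in s.
With the tool pointing down it reaches from about 0.425 to 0.875 m from the base axis. Payload 4.7 kg.
Tool frame: the origin (TCP) lies at the very end of the fingers, on their centre line; the grasp point (between the pads) lies env.hold_point_z behind it (env.hold_point_z is the distance from the TCP to the grasp point, in m); z points along the fingers, y is the line along which they close (so a half turn about z gives the same grasp; the last joint's range is limited). The gripper opens to 87 mm and grips with 3 to 60 N. Pads are 19 mm wide; open, the fingers measure 117 mm over their backs; the gripper's body (75 mm by 190 mm) begins 51 mm behind the grasp point.
Start: joints at [-72.13, 18.392, -4.016, 83.108, 1.295, 78.541, -3.26], TCP at [0.191, 0.621, 0.183] pointing down, gripper open.
Joint ranges: [-163.93, 163.93], [-17.29, 119.83], [-79.2, 71.16], [3.27, 140.29], [-89.18, 269.18], [5.43, 117.66], [-154.24, 154.24]. Speed limits (degrees/s): [147.25, 147.25, 180, 180, 180, 180, 180].

INTERFACE

Orientations are given as [roll, pitch, yaw] about the fixed x, y, z axes, in that order (R = Rz(yaw) Ry(pitch) Rx(roll)).
In Python, from cell import env gives the robot as it stands.
- The arm moves only by the shell command python3 -m jog 'ROWS' [FORCE]. ROWS is JSON, a list of rows, each an object with "dp": the shift along the tool's x, y, z in cm, a list of three; "twist": the turn about the tool's z in degrees; "fingers": the opening, from 0 (shut) to 1 (fully open). A call has 1 to 8 rows; each row is the pose to reach, as a shift and turn from the pose commanded when the call began, along the tool's axes at that moment; what a row does not reach only later rows make up. A row lasts 1/8 s, in which the tool goes at most 62.5 mm and 10.7 degrees, less where a joint would pass 70% of its speed; a pose out of reach is approached as far as the arm can. A call with a gripper value outside its range is refused whole. The fingers move at their own pace and stop on an object; FORCE is the grip in N (left out, the last holds). Time passes only in rows, so rows that repeat a pose let the fingers close. It gives the time, the measured TCP pose, the force, the opening and the grip force at its end, in the units of the state.
- env.get_obs(): the state, without advancing time (a new reading comes with each control period).
- env.read_camera(name): name is "scene" or "top" or "wrist"; returns a dict with "pixels" (480x640x3 uint8, blue, green, red), "depth" (480x640 float32, m along the optical axis (not along the pixel's ray), 0 where there is no reading), "fx", "fy", "cx", "cy" (pixels), "k1" (the pictures are not rectified: a ray, as slopes to the right and down, at radius r is drawn at 1 + k1 r^2 times it, then the intrinsics apply), "rvec" (rotation vector, rad) and "tvec" (3), from world to camera coordinates, as OpenCV has them. Camera axes: x right, y down, z forward; pixel columns grow to the right and rows downward; lengths in m; the calibration is good to about 2 mm. A picture is of the moment at which its call begins.
- env.sign_off(): hands the job in; it is judged then, once.
The state is a dict: "time_s": time; "qpos": joint angles; "joint_velocities": joint speeds; "effort": joint torques, N m; "tool_pos": TCP position; "tool_rot": TCP orientation; "force": force on the tool from outside, world axes, zero at the start; "wrist_torque": the same for the moment, N m; "grip_width": finger opening in m; "grasp_force": force on a finger pad.
Only numpy, scipy, OpenCV 4.12 (cv2) and the standard library are available. Lean on these libraries where they do the work, as an engineer would, in place of code of your own. Each camera call takes 0.05 s, during which the arm holds its last target. There are 200 camera calls.

TASK

The lid of the paint pot in the holder sits loose on top of the threads. Without lifting it off, turn it backward (anticlockwise from above) under light pressure until you feel it drop a step, then turn it forward (clockwise) until it stops, fully home on its seal, and let go. Turn gently: do not force it against a stop, or the pot is wrenched round in its holder, and leave the things standing about undisturbed.

Things in the scene. Friction and masses are not known exactly. Their poses are not given: they have to be found in the camera images.
- holder: Fixed dark steel holder, round base 128 mm across, rubber-lined cup 109 mm across ending 51 mm up. A white plastic pot 93 mm across stands in it on the same axis, its shoulder 99.5 mm above the table, with a drip collar 81 mm across, 12 mm high, and a threaded neck, hidden by the lid. How the thread is turned is unknown and differs every time. Origin: centre of the underside, on the table.
- mouth (a point): Point on the pot's axis 105 mm above the table (fixed to the holder). The neck has three thread ridges. Turned backward, the lid's lugs ride on their flat tops, fall off the ridge ends after 0.25 to 1.35 rad, and meet a hard stop about 0.2 rad later. Turned forward on top of the ridges they are blocked by hard stops too. About 2 mm of sideways play.
- lid: Loose ribbed aluminium lid, about 0.12 kg, level on the neck: round cap 66 mm across, 27 mm high, with an upright bar on top (see lid_grip); three lugs inside, one every 120 degrees. Origin: centre of its lower rim, z up, x along the bar. Origin height above the table: 115 mm at the start, 107.5 mm once dropped onto the seal (falls by its own weight if free to), 104.5 mm when home.
- lid_grip (a point): Middle of the lid's grip bar: bar 50 mm long (x), 14 mm wide (y), 27 to 53 mm above the lid's origin; this point is 42 mm above it. From the drop, 1.05 to 1.4 rad forward draws the lid 3 mm down against a springy seal (about 4.5 N; 0.1 to 0.2 N m to turn) to a hard stop, home; it stays by friction. The hand must follow it down.
- pot (a joint): Twist of the pot in the rubber lining of its holder, rad, positive anticlockwise from above. It springs back to 0; the lining gives 1 rad per 6 N m, so 0.1 N m on the lid shows as 0.017 rad. More than 0.11 rad (0.66 N m) either way wrenches the pot.
- drink_can: Bystander: drinks can, 53 mm across, 134 mm high, standing loose. Origin: centre of its underside.
- cup_white: Bystander: white cup, 90 mm across, 118 mm high, standing loose. Origin: centre of its underside.
- brush_cup: Bystander: clear cup with paint brushes, 107 mm across, 167 mm high, standing loose. Origin: centre of its underside.
There are look-alikes about, which are no part of the job. There is more than one size of the holder; the one meant has the size given above.

How it is judged (in metres and radians):
On the way:
1. the lid, level on the neck, has dropped a step off the thread ridges (lid origin at most 1.5 mm above the dropped height) (z of lid in the frame of holder below 0.109 m and horizontal distance between lid and holder below 0.004 m and angle between lid's own z axis and vertical below 0.05 rad), for 0.1 s.
At the end, for the whole second after the job is handed in: The lid is home: its origin no more than 0.8 mm above its home height (104.5 mm above the table), level within 0.05 rad, within 4 mm of the holder's axis, at rest and let go, and the pot is not left twisted by more than 0.06 rad (z of lid in the frame of holder between 0.1015 and 0.1053 m and horizontal distance between lid and holder below 0.004 m and angle between lid's own z axis and vertical below 0.05 rad and linear speed of lid below 0.01 m/s and value of joint pot between -0.06 and 0.06 rad and contact force between the fingers and lid below 0.1 N); the robot touches nothing.
It fails at once if the pot is wrenched round in its holder by more than 0.11 rad (0.66 N m) (value of joint pot above 0.11 rad or value of joint pot below -0.11 rad).
It fails at once if the lid is lifted off (6 mm or more above the thread tops) (z of lid in the frame of holder above 0.1212 m).
It fails at once if a bystander is moved more than 20 mm or tipped (distance of any of drink_can, cup_white, brush_cup from where it was at the start of the episode above 0.02 m or angle between any of drink_can, cup_white, brush_cup's own z axis and vertical above 0.3 rad).
It also fails if it takes over 61 s, if anything falls off the work surface, if the arm or the gripper's body presses on something with over 40 N, if the wrist force passes 120 N, or if a joint passes its speed limit or range.

## Working session

There is one attempt and no reset: what is moved stays moved. The work goes in short steps, Python scripts to look and compute and a shell command to move; the robot and the scene stay as the last step left them, time stands still between calls to the robot, and variables do not carry over. Pictures are saved under pics/ and viewed, at most 10 in all, crops included, and the job is handed in when it is done.

```bash
mkdir -p pics; ls
cat > h.py <<'E'
from cell import env
import numpy as np, cv2
def cam(n):
    return env.read_camera(n)
def world(c,u,v,d=None,z=None):
    x=(u-c['cx'])/c['fx'];y=(v-c['cy'])/c['fy'];a,b=x,y
    for _ in range(10):
        s=1+c['k1']*(a*a+b*b);a,b=x/s,y/s
    R=cv2.Rodrigues(np.array(c['rvec'],float))[0];t=np.array(c['tvec'],float).ravel()
    ray=R.T@np.array([a,b,1.]);o=-R.T@t
    if z is not None: d=(z-o[2])/ray[2]
    return o+ray*d
E
python3 - <<'E'
from h import *
o=env.get_obs();print(o,env.hold_point_z)
for n in('scene','top'):
    c=cam(n);cv2.imwrite(f'pics/{n}0.png',c['pixels']);np.savez(f'{n}0.npz',**c)
    print(n,c['rvec'],c['tvec'],c['fx'],c['k1'])
E
```

```text
pics
{'time_s': 0.0, 'qpos': array([-72.13008598,  18.43989297,  -4.01294881,  83.17753934,
         1.29772983,  78.54180713,  -3.25954422]), 'joint_velocities': array([-0.07386242,  0.06679477,  0.11491668, -0.01715518,  0.06897215,
        0.07510129,  0.01561123]), 'effort': array([-6.85493262e-06, -4.91280770e+01, -4.04038802e-01, -3.12529707e+01,
       -6.40626275e-02,  4.36822919e-02,  1.70155240e-04]), 'tool_pos': array([0.1906202 , 0.62072958, 0.18152873]), 'tool_rot': array([-1.79886151e+02,  9.43346549e-03,  1.62938453e+02]), 'force': array([1.24287184, 0.47728572, 0.45983703]), 'wrist_torque': array([-0.01928219,  0.00498722,  0.0152806 ]), 'grasp_force': 0.0, 'grip_width': 0.0869870407868344} 0.0187
scene [ 1.83523761 -1.19168892  0.65718936] [-0.20903129  0.36420297  0.65701977] 498.0445608275373 -0.020425963691361203
top [ 2.13182664 -2.12103111  0.20876858] [0.02015706 0.58376956 1.00912197] 445.26737152243214 -0.10137837594712899
```

View pics/scene0.png

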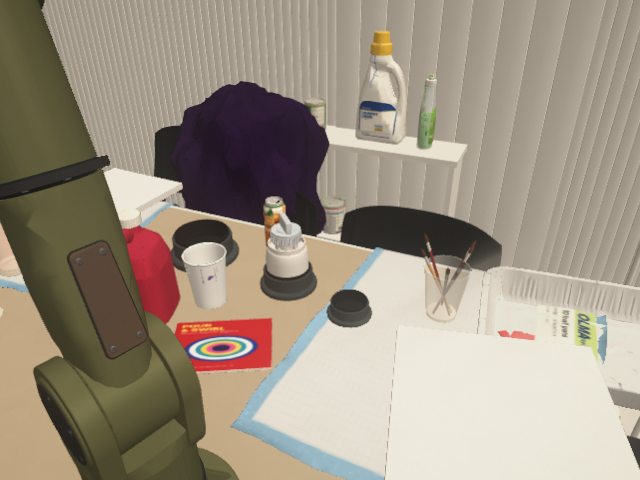

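View pics/top0.png

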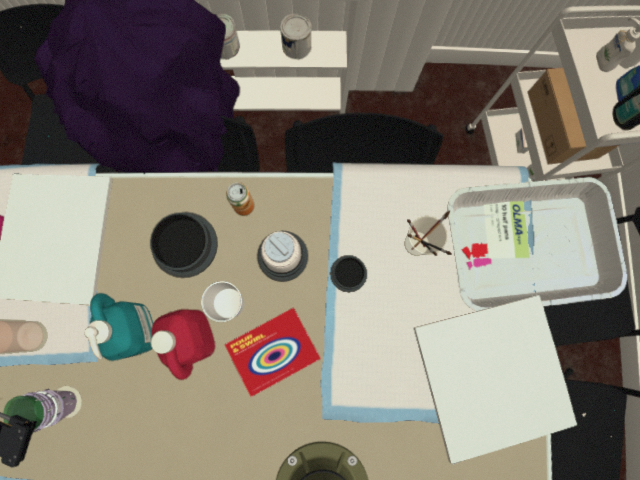

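Candidates for the holder in the top view are a large empty one at (184,243), one with a white pot and lid at (282,255), and a small empty one at (349,273). Only the middle one holds a pot with a lid. I'll check its size and enlarge it.

Run:
```python
from h import *
c=dict(np.load('top0.npz'));p=c['pixels'][205:305,190:320]
q=cv2.resize(p,None,fx=5,fy=5,interpolation=cv2.INTER_CUBIC)
s=dict(np.load('scene0.npz'))['pixels'][190:310,220:350]
s=cv2.resize(s,(0,0),fx=4,fy=4)[:480]
cv2.imwrite('pics/crop1.png',q)
cloud=[]
for v in range(200,310):
    for u in range(200,330):
        d=c['depth'][v,u]
        if d>0: cloud.append(world(c,u,v,d))
P=np.array(cloud);a=world(c,282,245,z=.16);print(a)
m=np.hypot(P[:,0]-a[0],P[:,1]-a[1])<.12;P=P[m]
for lo,hi in((.155,.18),(.13,.148),(.09,.105),(.045,.056),(.01,.04)):
    Q=P[(P[:,2]>lo)&(P[:,2]<hi)]
    if len(Q)>3: print(lo,hi,len(Q),Q.mean(0).round(4),cv2.minEnclosingCircle(Q[:,:2].astype(np.float32)))
Q=P[(P[:,2]>.155)&(P[:,2]<.18)]; 
if len(Q)>5: print(cv2.minAreaRect(Q[:,:2].astype(np.float32)))
for uv in((260,257),(305,257)): print(world(c,*uv,z=.02))
```

```text
[0.55164117 0.0881193  0.16      ]
0.155 0.18 146 [0.5513 0.0965 0.1664] ((0.5526657700538635, 0.09581458568572998), 0.024107154458761215)
0.13 0.148 501 [0.5505 0.0961 0.1413] ((0.5526165962219238, 0.09724640846252441), 0.03330778330564499)
0.09 0.105 279 [0.5348 0.0895 0.0971] ((0.5519232153892517, 0.09509686380624771), 0.044093210250139236)
0.045 0.056 114 [0.5286 0.0846 0.0491] ((0.5520409345626831, 0.0958423763513565), 0.05327465385198593)
0.01 0.04 357 [0.5326 0.0866 0.0161] ((0.5521649718284607, 0.09657719731330872), 0.06298571825027466)
((0.5515722632408142, 0.09693361073732376), (0.047737229615449905, 0.01405646838247776), 42.30877685546875)
[0.54625094 0.15012613 0.02      ]
[0.54692128 0.03974864 0.02      ]
```

View pics/crop1.png

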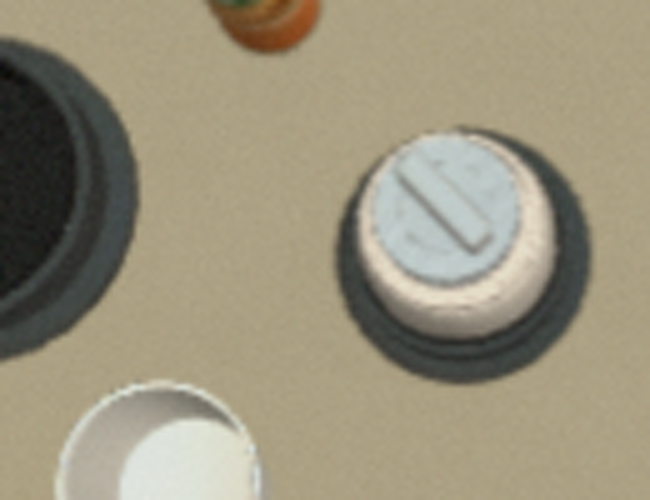

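The pot's holder measures about 126 mm at the base with its axis near (0.552, 0.0965), and the bar lies at about 42°, so it is the one meant. Next I check obstacle heights along the way.

Run:
```python
from h import *
c=dict(np.load('top0.npz'))
P=np.array([world(c,u,v,c['depth'][v,u]) for v in range(160,480,2) for u in range(0,420,2) if c['depth'][v,u]>0])
for x in np.arange(.0,.8,.1):
    print(round(x,1),[ (round(y,1),round(float(Q[:,2].max()),2)) for y in np.arange(-.1,.8,.1) for Q in [P[(abs(P[:,0]-x-.05)<.05)&(abs(P[:,1]-y-.05)<.05)]] if len(Q)])
```

```text
0.0 [(np.float64(-0.1), 0.12), (np.float64(0.0), 0.12), (np.float64(0.1), 0.01), (np.float64(0.2), 0.01), (np.float64(0.3), 0.01), (np.float64(0.4), 0.01), (np.float64(0.5), 0.0), (np.float64(0.6), 0.0), (np.float64(0.7), 0.0)]
0.1 [(np.float64(-0.1), 0.01), (np.float64(0.0), 0.01), (np.float64(0.1), 0.01), (np.float64(0.2), 0.01), (np.float64(0.3), 0.0), (np.float64(0.4), 0.01), (np.float64(0.5), 0.34), (np.float64(0.6), 0.19), (np.float64(0.7), 0.0)]
0.2 [(np.float64(-0.1), 0.01), (np.float64(0.0), 0.01), (np.float64(0.1), 0.01), (np.float64(0.2), 0.21), (np.float64(0.3), 0.21), (np.float64(0.4), 0.01), (np.float64(0.5), 0.33), (np.float64(0.6), 0.19), (np.float64(0.7), 0.01)]
0.3 [(np.float64(-0.1), 0.01), (np.float64(0.0), 0.01), (np.float64(0.1), 0.12), (np.float64(0.2), 0.23), (np.float64(0.3), 0.23), (np.float64(0.4), 0.27), (np.float64(0.5), 0.01), (np.float64(0.6), 0.19), (np.float64(0.7), 0.17)]
0.4 [(np.float64(-0.1), 0.04), (np.float64(0.0), 0.03), (np.float64(0.1), 0.12), (np.float64(0.2), 0.15), (np.float64(0.3), 0.16), (np.float64(0.4), 0.22), (np.float64(0.5), 0.11), (np.float64(0.6), 0.11), (np.float64(0.7), 0.11)]
0.5 [(np.float64(-0.1), 0.04), (np.float64(0.0), 0.17), (np.float64(0.1), 0.17), (np.float64(0.2), 0.07), (np.float64(0.3), 0.07), (np.float64(0.4), 0.07), (np.float64(0.5), 0.11), (np.float64(0.6), 0.11), (np.float64(0.7), 0.11)]
0.6 [(np.float64(-0.1), 0.01), (np.float64(0.0), 0.01), (np.float64(0.1), 0.13), (np.float64(0.2), 0.13), (np.float64(0.3), 0.07), (np.float64(0.4), 0.07), (np.float64(0.5), 0.11), (np.float64(0.6), 0.11), (np.float64(0.7), 0.11)]
0.7 [(np.float64(-0.1), 0.01), (np.float64(0.0), 0.0), (np.float64(0.1), 0.13), (np.float64(0.2), 0.01), (np.float64(0.3), 0.0), (np.float64(0.4), 0.08), (np.float64(0.5), 0.11), (np.float64(0.6), 0.11), (np.float64(0.7), 0.11)]
```

```bash
python3 -m jog '[{"dp":[0,0,-6]},{"dp":[0,0,-12]},{"dp":[0,0,-16]},{"dp":[0,0,-16]}]' 3
```

```text
validation failed for argument at $[0]...
```

```bash
python3 -m jog '[{"dp":[0,0,-6],"twist":0,"fingers":1},{"dp":[0,0,-12],"twist":0,"fingers":1},{"dp":[0,0,-17],"twist":0,"fingers":1},{"dp":[0,0,-17],"twist":0,"fingers":1}]' 3
```

```text
time_s: 0.6
tool_pos: [0.1911, 0.623, 0.3577]
tool_rot: [179.5, -0.0, 162.9]
force: [-0.0, 0.1, -0.8]
grip_width: 0.087
grasp_force: 0.0
```

```bash
python3 -m jog '[{"dp":[-4.5,-3.57,0],"twist":10,"fingers":1},{"dp":[-9,-7.14,0],"twist":20,"fingers":1},{"dp":[-13.5,-10.7,0],"twist":30,"fingers":1},{"dp":[-18,-14.3,0],"twist":40,"fingers":1},{"dp":[-22.5,-17.9,0],"twist":50,"fingers":1},{"dp":[-27,-21.4,0],"twist":60,"fingers":1},{"dp":[-31.5,-25,0],"twist":70,"fingers":1},{"dp":[-36,-28.6,0],"twist":80,"fingers":1}]'; python3 -c "
from cell import env;o=env.get_obs();print(o['qpos'].round(1),o['tool_pos'],o['tool_rot'])"
```

```text
time_s: 1.6
tool_pos: [0.4513, 0.2404, 0.3511]
tool_rot: [-179.9, 0.1, 82.6]
force: [-0.4, 0.2, -0.1]
grip_width: 0.0876
grasp_force: 0.0
[-49.8  -0.6  18.7  85.9   0.2  94.9 -38.5] [0.45127045 0.24037496 0.35110812] [-1.79911327e+02  6.96838272e-02  8.26153974e+01]
```

```bash
python3 -m jog '[{"dp":[-3.3,3,0],"twist":10,"fingers":1},{"dp":[-6.6,6,0],"twist":20,"fingers":1},{"dp":[-9.9,9,2],"twist":30,"fingers":1},{"dp":[-13.2,11.8,5],"twist":40.6,"fingers":1},{"dp":[-13.2,11.8,8],"twist":40.6,"fingers":1},{"dp":[-13.2,11.8,8],"twist":40.6,"fingers":1},{"dp":[-13.2,11.8,8],"twist":40.6,"fingers":1}]'
cat > look.py <<'E'
import sys
from h import *
c=cam('wrist');cv2.imwrite(f'pics/{sys.argv[1]}.png',c['pixels'])
o=env.get_obs();T=o['tool_pos'];print(T.round(4),o['tool_rot'].round(2),o['qpos'].round(1))
vs,us=np.nonzero(c['depth']>0)
P=np.array([world(c,u,v,c['depth'][v,u]) for v,u in zip(vs[::3],us[::3])])
m=np.hypot(P[:,0]-.552,P[:,1]-.0965)<.06;P=P[m]
Q=P[(P[:,2]>.155)&(P[:,2]<.18)].astype(np.float32)
if len(Q)>20: print(len(Q),np.median(Q[:,2]),cv2.minAreaRect(Q[:,:2]))
Q=P[(P[:,2]>.13)&(P[:,2]<.15)].astype(np.float32)
if len(Q)>20: print(len(Q),np.median(Q[:,2]),cv2.minEnclosingCircle(Q[:,:2]))
E
python3 look.py w1
```

```text
time_s: 2.48
tool_pos: [0.5518, 0.0977, 0.2731]
tool_rot: [-180.0, -0.0, 42.4]
force: [0.1, -0.1, -0.2]
grip_width: 0.0871
grasp_force: 0.0
[0.5521 0.0978 0.2737] [ 1.7997e+02 -8.0000e-02  4.2430e+01] [-39.4   5.7  29.1  88.7  -2.8  86.2 -57.8]Traceback (most recent call last):
  File "look.py", line 9, in <module>
    if len(Q)>20: print(len(Q),np.median(Q[:,2]),cv2.minAreaRect(Q[:,:2]))
                                                 ~~~~~~~~~~~~~~~^^^^^^^^^
cv2.error: OpenCV(4.12.0) /io/opencv/modules/imgproc/src/convhull.cpp:143: error: (-215:Assertion failed) total >= 0 && (depth == CV_32F || depth == CV_32S) in function 'convexHull'
```

View pics/w1.png

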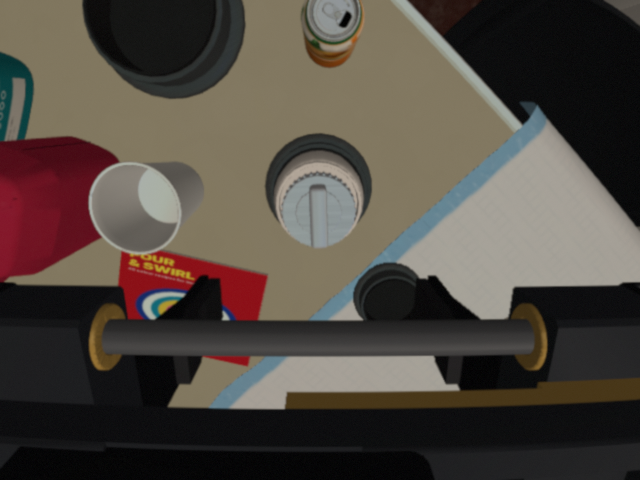

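The wrist view shows the lid at (319,215), with its bar standing vertical from about (318,185) to (319,245). It is centred between the fingers, and the can (332,25) and white cup (140,205) are well clear of them.

```bash
sed -i 's/Q\[:,:2\])/np.ascontiguousarray(Q[:,:2]))/' look.py; python3 look.py w2
```

```text
[0.5523 0.0978 0.274 ] [ 1.7996e+02 -1.2000e-01  4.2430e+01] [-39.4   5.7  29.1  88.7  -2.8  86.2 -57.8]
342 0.16770375 ((0.5542368292808533, 0.09902851283550262), (0.04859613999724388, 0.0138508640229702), 44.583740234375)
1056 0.14229368 ((0.5541114807128906, 0.09857908636331558), 0.03297194465994835)
```

```bash
python3 -m jog '[{"dp":[0.15,0.05,4],"twist":-1,"fingers":1},{"dp":[0.15,0.05,8],"twist":-1,"fingers":1},{"dp":[0.15,0.05,11],"twist":-1,"fingers":1},{"dp":[0.15,0.05,12.7],"twist":-1,"fingers":0.6},{"dp":[0.15,0.05,12.7],"twist":-1,"fingers":0.3},{"dp":[0.15,0.05,12.7],"twist":-1,"fingers":0.22}]' 8; python3 look.py w3
```

```text
time_s: 3.32
tool_pos: [0.5545, 0.0978, 0.1473]
tool_rot: [179.9, -0.1, 43.3]
force: [0.2, -0.2, 0.1]
grip_width: 0.0649
grasp_force: 0.0
[0.5545 0.0978 0.1474] [ 1.7993e+02 -1.5000e-01  4.3350e+01] [-38.6   9.2  28.9  99.7  -4.7  72.1 -55.3]
852 0.16777918 ((0.5554457306861877, 0.1003410667181015), (0.04703858122229576, 0.014007244259119034), 44.47520065307617)
2505 0.14220123 ((0.5544066429138184, 0.0989951640367508), 0.03332384303212166)
```

```bash
python3 -m jog '[{"dp":[0,0,0.1],"twist":-1,"fingers":0.22},{"dp":[0,0,0.1],"twist":-1,"fingers":0.22},{"dp":[0,0,0.1],"twist":-1,"fingers":0.22},{"dp":[0,0,0.1],"twist":-1,"fingers":0.0},{"dp":[0,0,0.1],"twist":-1,"fingers":0.0},{"dp":[0,0,0.1],"twist":-1,"fingers":0.0},{"dp":[0,0,0.1],"twist":-1,"fingers":0.0}]' 8
cat > st.py <<'E'
from cell import env
o=env.get_obs();print(o['time_s'],o['tool_pos'].round(4),o['tool_rot'].round(2),'F',o['force'].round(1),'M',o['wrist_torque'].round(3),'w',round(o['grip_width'],4),o['grasp_force'],'q7',o['qpos'][6].round(1))
E
python3 st.py
```

```text
time_s: 4.25
tool_pos: [0.5533, 0.0975, 0.1446]
tool_rot: [-180.0, -0.0, 44.3]
force: [0.8, 0.3, 0.3]
grip_width: 0.0011
grasp_force: 0.0
4.25 [0.5533 0.0975 0.1446] [-180.     -0.     44.34] F [0.8 0.3 0.3] M [-0.092  0.137 -0.006] w 0.0011 0.0 q7 -54.3
```

```bash
python3 look.py w4
python3 - <<'E'
from h import *
c=cam('scene');p=c['pixels'][150:310,200:370];a=cv2.resize(p,(510,480))
w=cv2.imread('pics/w4.png')
cv2.imwrite('pics/c4.png',np.hstack([a,cv2.resize(w[:,160:480],(285,480))]))
E
```

```text
[0.5533 0.0975 0.1446] [-180.     -0.     44.34] [-38.6   9.3  28.8  99.9  -4.7  72.  -54.3]
517 0.16758206 ((0.5559762120246887, 0.10101426392793655), (0.045201193541288376, 0.013768093660473824), 43.68682861328125)
2076 0.14220935 ((0.554869532585144, 0.09995057433843613), 0.032941702753305435)
```

View pics/c4.png

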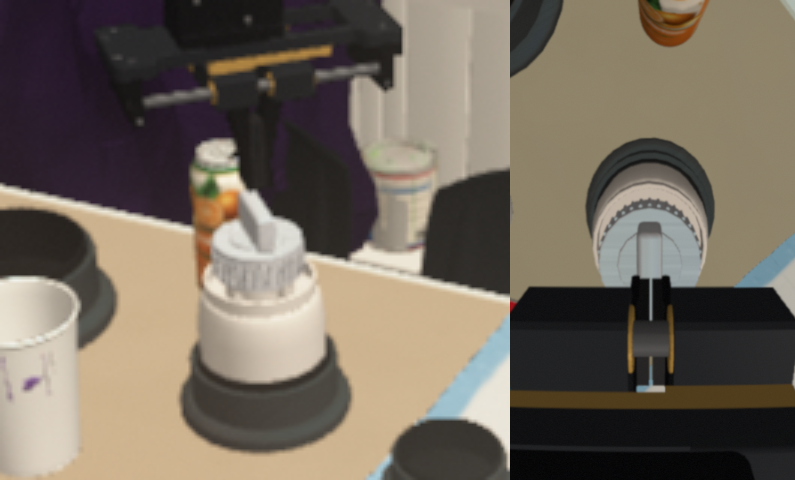

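Run:
```python
from h import *
o=env.get_obs();T=o['tool_pos']
def proj(c,p):
    R=cv2.Rodrigues(np.array(c['rvec'],float))[0];q=R@np.array(p)+np.array(c['tvec']).ravel()
    a,b=q[:2]/q[2];s=1+c['k1']*(a*a+b*b);return (c['fx']*a*s+c['cx']).round(1),(c['fy']*b*s+c['cy']).round(1),q[2].round(3)
im=[]
for n in('scene','wrist'):
    c=cam(n);p=c['pixels'].copy()
    for k,z in enumerate((0,.0187,.06)):
        u,v,d=proj(c,T+[0,0,z]);print(n,z,u,v,d,'depth there',c['depth'][min(int(v),479),int(u)] if v<480 else None)
        cv2.circle(p,(int(u),int(v)),2,[(0,0,255),(0,255,0),(255,0,0)][k],-1)
    np.savez(n+'5.npz',**c)
    if n=='scene': im.append(cv2.resize(p[170:270,230:340],(440,400),interpolation=cv2.INTER_CUBIC))
    else: im.append(cv2.resize(p[200:480,210:430],(330,420))[:400])
cv2.imwrite('pics/c5.png',np.hstack(im))
```

```text
scene 0 286.1 227.7 1.047 depth there 1.0184559
scene 0.0187 285.7 219.8 1.037 depth there 1.0313416
scene 0.06 284.7 201.9 1.016 depth there 1.0053909
wrist 0 317.3 268.1 0.215 depth there 0.18998998
wrist 0.0187 317.3 281.2 0.197 depth there 0.19136317
wrist 0.06 317.4 320.8 0.157 depth there 0.08892814
```

View pics/c5.png

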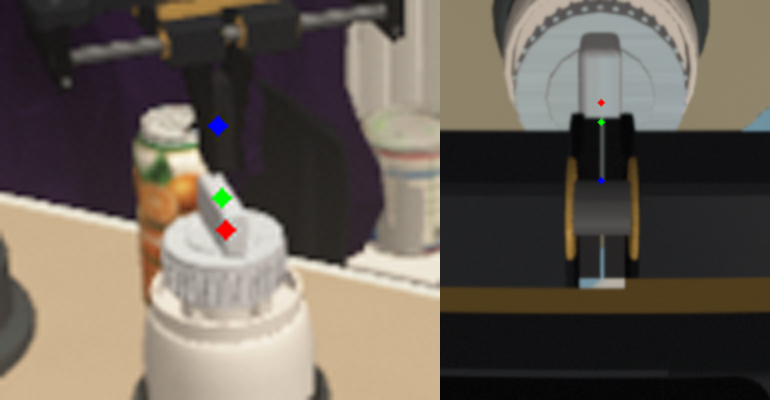

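```bash
python3 - <<'E'
from h import *
c=dict(np.load('wrist5.npz'))
for v in range(272,340,4):
    print(v,[(u,*(world(c,u,v,c['depth'][v,u])-[.5533,.0975,.1446]).round(4)) for u in (300,304,308,317,327,331)  ][1:5:1])
E
python3 st.py
```

```text
272 [(304, np.float64(-0.0002), np.float64(0.0088), np.float64(0.0215)), (308, np.float64(0.0016), np.float64(0.0079), np.float64(0.0232)), (317, np.float64(0.0047), np.float64(0.0047), np.float64(0.0231)), (327, np.float64(0.0081), np.float64(0.0013), np.float64(0.0233))]
276 [(304, np.float64(0.0045), np.float64(0.0125), np.float64(0.0416)), (308, np.float64(0.0004), np.float64(0.0067), np.float64(0.0242)), (317, np.float64(0.0035), np.float64(0.0036), np.float64(0.0243)), (327, np.float64(0.0066), np.float64(-0.0002), np.float64(0.0231))]
280 [(304, np.float64(0.0043), np.float64(0.0121), np.float64(0.0452)), (308, np.float64(0.0047), np.float64(0.0102), np.float64(0.0426)), (317, np.float64(0.0018), np.float64(0.0019), np.float64(0.0237)), (327, np.float64(0.0105), np.float64(0.0044), np.float64(0.043))]
284 [(304, np.float64(0.0047), np.float64(0.0122), np.float64(0.0504)), (308, np.float64(0.0047), np.float64(0.0101), np.float64(0.0469)), (317, np.float64(0.0003), np.float64(0.0005), np.float64(0.0237)), (327, np.float64(0.0105), np.float64(0.0045), np.float64(0.0475))]
288 [(3
[... 2964 characters left out ...]
213), np.float64(0.1246))]
332 [(304, np.float64(0.0216), np.float64(0.0251), np.float64(0.1268)), (308, np.float64(0.022), np.float64(0.0243), np.float64(0.1262)), (317, np.float64(0.0234), np.float64(0.0229), np.float64(0.1264)), (327, np.float64(0.0251), np.float64(0.0216), np.float64(0.1269))]
336 [(304, np.float64(0.0208), np.float64(0.0243), np.float64(0.1265)), (308, np.float64(0.0214), np.float64(0.0237), np.float64(0.1265)), (317, np.float64(0.0229), np.float64(0.0224), np.float64(0.1268)), (327, np.float64(0.0248), np.float64(0.0213), np.float64(0.1278))]
4.45 [0.5533 0.0975 0.1447] [-1.800e+02 -1.000e-02  4.434e+01] F [ 0.3 -1.2  0. ] M [-0.04   0.086  0.009] w 0.0006 0.0 q7 -54.3
```

The grasp closed on nothing: the depth shows the real fingertips about 41 mm above the reported TCP, at z ≈ 0.186, so they are over the bar (top 0.168). I reopen, go down part of the way, and measure the tips again.

```bash
python3 -m jog '[{"dp":[0,0,0],"twist":0,"fingers":0.5},{"dp":[0,0,0],"twist":0,"fingers":0.5},{"dp":[0,0,0],"twist":0,"fingers":0.5},{"dp":[0,0,0],"twist":0,"fingers":0.5},{"dp":[0,0,0.5],"twist":0,"fingers":0.5},{"dp":[0,0,1.0],"twist":0,"fingers":0.5},{"dp":[0,0,1.0],"twist":0,"fingers":0.5}]' 8
cat > tip.py <<'E'
from h import *
c=cam('wrist');T=env.get_obs()['tool_pos']; np.savez('wl.npz',**c)
a=np.radians(env.get_obs()['tool_rot'][2]);X=np.array([np.cos(a),np.sin(a)]);Y=np.array([np.sin(a),-np.cos(a)])
vs,us=np.nonzero((c['depth']>0)&(c['depth']<.2));k=vs>225;vs,us=vs[k],us[k]
P=np.array([world(c,u,v,c['depth'][v,u]) for v,u in zip(vs,us)]);D=P-T
x=D[:,:2]@X;y=D[:,:2]@Y
m=(abs(x-.0085)<.004)&(abs(y)>.008)&(abs(y)<.07)&(D[:,2]<.08)
for s in(-1,1):
    q=m&(y*s>0)&(P[:,2]>.15)
    z=np.sort(D[q,2]);print('side',s,len(z),z[:12:2].round(4),'y',np.percentile(y[q],[2,50,98]).round(4) if len(z) else '')
E
python3 tip.py; python3 st.py
```

```text
time_s: 5.32
tool_pos: [0.5528, 0.0974, 0.1339]
tool_rot: [-180.0, 0.1, 44.3]
force: [-0.0, -0.7, -0.1]
grip_width: 0.0433
grasp_force: 0.0
side -1 1317 [0.0393 0.0396 0.0399 0.04   0.04   0.0401] y [-0.0328 -0.0263 -0.0216]
side 1 1320 [0.0385 0.0391 0.0394 0.0395 0.04   0.0401] y [0.0216 0.0264 0.0329]
5.375 [0.5531 0.0975 0.1343] [-1.7998e+02  3.0000e-02  4.4340e+01] F [-0.8  0.1  0.3] M [-0.105  0.106  0.027] w 0.0432 0.0 q7 -54.1
```

```bash
python3 -m jog '[{"dp":[0,0,0.7],"twist":0,"fingers":0.5},{"dp":[0.1,0,1.4],"twist":0,"fingers":0.5},{"dp":[0.1,0,2.1],"twist":0,"fingers":0.5},{"dp":[0.1,0,2.7],"twist":0,"fingers":0.4},{"dp":[0.1,0,2.7],"twist":0,"fingers":0.3},{"dp":[0.1,0,2.7],"twist":0,"fingers":0.25},{"dp":[0.1,0,2.7],"twist":0,"fingers":0.25}]' 8; python3 st.py
```

```text
time_s: 6.25
tool_pos: [0.5543, 0.0983, 0.108]
tool_rot: [180.0, -0.0, 44.3]
force: [-0.2, 0.2, -0.1]
grip_width: 0.0231
grasp_force: 0.0
6.25 [0.5543 0.0983 0.108 ] [ 1.7999e+02 -4.0000e-02  4.4340e+01] F [-0.2  0.2 -0.1] M [-0.107  0.102 -0.011] w 0.0231 0.0 q7 -53.5
```

```bash
python3 -m jog '[{"dp":[0,0,0],"twist":0,"fingers":0.1},{"dp":[0,0,0],"twist":0,"fingers":0.1},{"dp":[0,0,0],"twist":0,"fingers":0.1}]' 8; python3 st.py
```

```text
time_s: 6.62
tool_pos: [0.5542, 0.0983, 0.1078]
tool_rot: [180.0, -0.0, 44.3]
force: [0.8, -0.9, 1.1]
grip_width: 0.0144
grasp_force: 8.0
6.625 [0.5542 0.0983 0.1078] [ 1.800e+02 -3.000e-02  4.434e+01] F [ 0.8 -0.9  1.1] M [-0.048  0.111  0.009] w 0.0144 7.997328042984009 q7 -53.5
```

```bash
python3 -m jog '[{"dp":[0,0,0.2],"twist":0,"fingers":0.1},{"dp":[0,0,0.2],"twist":-3,"fingers":0.1},{"dp":[0,0,0.2],"twist":-6,"fingers":0.1},{"dp":[0,0,0.2],"twist":-6,"fingers":0.1}]' 8; python3 st.py
```

```text
time_s: 7.12
tool_pos: [0.5552, 0.0986, 0.1073]
tool_rot: [179.9, -0.2, 50.3]
force: [-0.8, 0.4, 6.9]
grip_width: 0.014
grasp_force: 8.0
7.125 [0.5552 0.0986 0.1073] [ 1.7994e+02 -1.6000e-01  5.0340e+01] F [-0.8  0.4  6.9] M [-0.025  0.33  -0.124] w 0.014 8.008447140455246 q7 -47.6
```

```bash
python3 -m jog '[{"dp":[0,0,0],"twist":-3,"fingers":0.1},{"dp":[0,0,0],"twist":-6,"fingers":0.1},{"dp":[0,0,0],"twist":-6,"fingers":0.1}]' 8; python3 st.py
```

```text
time_s: 7.5
tool_pos: [0.5555, 0.0987, 0.1074]
tool_rot: [179.9, -0.2, 56.3]
force: [0.7, 1.0, 5.8]
grip_width: 0.0138
grasp_force: 8.0
7.5 [0.5555 0.0987 0.1074] [179.9   -0.18  56.35] F [0.7 1.  5.8] M [ 0.146  0.139 -0.135] w 0.0138 8.00841897726059 q7 -41.7
```

```bash
python3 -m jog '[{"dp":[0,0,0],"twist":-3,"fingers":0.1},{"dp":[0,0,0],"twist":-6,"fingers":0.1},{"dp":[0,0,0],"twist":-6,"fingers":0.1}]' 8; python3 st.py
```

```text
time_s: 7.88
tool_pos: [0.5555, 0.0988, 0.1074]
tool_rot: [179.9, -0.2, 62.3]
force: [-0.2, 1.2, 5.7]
grip_width: 0.0139
grasp_force: 8.0
7.875 [0.5555 0.0988 0.1074] [ 1.7988e+02 -1.7000e-01  6.2350e+01] F [-0.2  1.2  5.7] M [ 0.07   0.113 -0.09 ] w 0.0139 8.008530735969543 q7 -35.8
```

```bash
python3 -m jog '[{"dp":[0,0,0],"twist":-3,"fingers":0.1},{"dp":[0,0,0],"twist":-6,"fingers":0.1},{"dp":[0,0,0],"twist":-6,"fingers":0.1}]' 8; python3 st.py
```

```text
time_s: 8.25
tool_pos: [0.5555, 0.0989, 0.1074]
tool_rot: [179.9, -0.2, 68.4]
force: [-0.3, 0.7, 6.3]
grip_width: 0.0138
grasp_force: 8.0
8.25 [0.5555 0.0989 0.1074] [ 1.7986e+02 -1.6000e-01  6.8350e+01] F [-0.3  0.7  6.3] M [ 0.183  0.119 -0.039] w 0.0138 8.008735030889511 q7 -29.9
```

```bash
python3 -m jog '[{"dp":[0,0,0],"twist":-3,"fingers":0.1},{"dp":[0,0,0],"twist":-5,"fingers":0.1},{"dp":[0,0,0],"twist":-5,"fingers":0.1}]' 8; python3 st.py
```

```text
time_s: 8.62
tool_pos: [0.5555, 0.0989, 0.1073]
tool_rot: [179.8, -0.1, 73.3]
force: [-0.6, 0.1, 5.9]
grip_width: 0.0138
grasp_force: 8.0
8.625 [0.5555 0.0989 0.1073] [ 1.7985e+02 -1.5000e-01  7.3350e+01] F [-0.6  0.1  5.9] M [ 0.121  0.063 -0.063] w 0.0138 8.010299652814865 q7 -25.0
```

Turned 29° so far with light drag, about 6 N of pressure and no drop. I carry on.

```bash
python3 -m jog '[{"dp":[0,0,0],"twist":-3,"fingers":0.1},{"dp":[0,0,0],"twist":-5,"fingers":0.1},{"dp":[0,0,0],"twist":-5,"fingers":0.1}]' 8; python3 st.py
```

```text
time_s: 9.0
tool_pos: [0.5555, 0.0989, 0.1073]
tool_rot: [179.8, -0.1, 78.3]
force: [-0.0, 0.6, 5.5]
grip_width: 0.014
grasp_force: 8.0
9.0 [0.5555 0.0989 0.1073] [ 1.7984e+02 -1.3000e-01  7.8340e+01] F [-0.   0.6  5.5] M [ 0.112  0.129 -0.144] w 0.014 8.010252267122269 q7 -20.1
```

```bash
python3 -m jog '[{"dp":[0,0,0],"twist":-3,"fingers":0.1},{"dp":[0,0,0],"twist":-5,"fingers":0.1},{"dp":[0,0,0],"twist":-5,"fingers":0.1}]' 8; python3 st.py
```

```text
time_s: 9.38
tool_pos: [0.5555, 0.0989, 0.1073]
tool_rot: [179.8, -0.1, 83.3]
force: [-0.2, -0.3, 6.0]
grip_width: 0.0141
grasp_force: 8.0
9.375 [0.5555 0.0989 0.1073] [ 1.7983e+02 -1.2000e-01  8.3340e+01] F [-0.2 -0.3  6. ] M [ 0.133  0.095 -0.125] w 0.0141 8.010105192661285 q7 -15.2
```

```bash
python3 -m jog '[{"dp":[0,0,0],"twist":-3,"fingers":0.1},{"dp":[0,0,0],"twist":-5,"fingers":0.1},{"dp":[0,0,0],"twist":-5,"fingers":0.1}]' 8; python3 st.py
```

```text
time_s: 9.75
tool_pos: [0.5555, 0.0989, 0.1074]
tool_rot: [179.8, -0.1, 88.3]
force: [-0.3, 1.6, 6.5]
grip_width: 0.0138
grasp_force: 8.0
9.75 [0.5555 0.0989 0.1074] [ 1.7982e+02 -1.1000e-01  8.8340e+01] F [-0.3  1.6  6.5] M [ 0.111  0.104 -0.059] w 0.0138 8.009856641292572 q7 -10.3
```

```bash
python3 -m jog '[{"dp":[0,0,0],"twist":-3,"fingers":0.1},{"dp":[0,0,0],"twist":-5,"fingers":0.1},{"dp":[0,0,0],"twist":-5,"fingers":0.1}]' 8; python3 st.py
```

```text
time_s: 10.12
tool_pos: [0.5555, 0.0989, 0.1074]
tool_rot: [179.8, -0.1, 93.3]
force: [-0.5, 0.2, 5.5]
grip_width: 0.0139
grasp_force: 8.0
10.125 [0.5555 0.0989 0.1074] [ 1.7981e+02 -9.0000e-02  9.3350e+01] F [-0.5  0.2  5.5] M [ 0.144  0.13  -0.121] w 0.0139 8.009478002786636 q7 -5.4
```

```bash
python3 -m jog '[{"dp":[0,0,0],"twist":-3,"fingers":0.1},{"dp":[0,0,0],"twist":-5,"fingers":0.1},{"dp":[0,0,0],"twist":-5,"fingers":0.1}]' 8; python3 st.py
```

```text
time_s: 10.5
tool_pos: [0.5555, 0.0989, 0.1074]
tool_rot: [179.8, -0.1, 98.3]
force: [-0.2, 1.3, 6.0]
grip_width: 0.0141
grasp_force: 8.0
10.5 [0.5555 0.0989 0.1074] [ 1.798e+02 -7.000e-02  9.834e+01] F [-0.2  1.3  6. ] M [ 0.118  0.087 -0.138] w 0.0141 8.00887182354927 q7 -0.5
```

```bash
python3 -m jog '[{"dp":[0,0,0],"twist":-3,"fingers":0.1},{"dp":[0,0,0],"twist":-5,"fingers":0.1},{"dp":[0,0,0],"twist":-5,"fingers":0.1}]' 8; python3 st.py
```

```text
time_s: 10.88
tool_pos: [0.5556, 0.0988, 0.1073]
tool_rot: [179.8, -0.0, 103.3]
force: [-0.2, 1.0, 5.8]
grip_width: 0.0139
grasp_force: 8.0
10.875 [0.5556 0.0988 0.1073] [ 1.7979e+02 -4.0000e-02  1.0334e+02] F [-0.2  1.   5.8] M [ 0.1    0.013 -0.077] w 0.0139 8.005954921245575 q7 4.4
```

```bash
python3 -m jog '[{"dp":[0,0,0],"twist":-3,"fingers":0.1},{"dp":[0,0,0],"twist":-5,"fingers":0.1},{"dp":[0,0,0],"twist":-5,"fingers":0.1}]' 8; python3 st.py
```

```text
time_s: 11.25
tool_pos: [0.5556, 0.0987, 0.1071]
tool_rot: [179.8, -0.0, 108.3]
force: [1.5, 0.7, 5.3]
grip_width: 0.0139
grasp_force: 8.0
11.25 [0.5556 0.0987 0.1071] [ 1.7979e+02 -1.0000e-02  1.0832e+02] F [1.5 0.7 5.3] M [ 0.103 -0.141 -0.023] w 0.0139 7.999656870961189 q7 9.3
```

```bash
python3 -m jog '[{"dp":[0,0,0],"twist":-3,"fingers":0.1},{"dp":[0,0,0],"twist":-5,"fingers":0.1},{"dp":[0,0,0],"twist":-5,"fingers":0.1}]' 8; python3 st.py
```

```text
time_s: 11.62
tool_pos: [0.5553, 0.0984, 0.1064]
tool_rot: [179.8, 0.0, 113.3]
force: [2.2, 1.1, 3.8]
grip_width: 0.0141
grasp_force: 8.0
11.625 [0.5553 0.0984 0.1064] [1.7985e+02 3.0000e-02 1.1331e+02] F [2.2 1.1 3.8] M [ 0.255 -0.745 -0.136] w 0.0141 8.00820842385292 q7 14.2
```

The hand sank about 1 mm and the side moment changed: the lid seems to be starting to fall off the ridges while I hold it. I loosen the fingers (still caging the bar) so that it can fall.

```bash
python3 -m jog '[{"dp":[0,0,0],"twist":0,"fingers":0.2},{"dp":[0,0,0],"twist":0,"fingers":0.22},{"dp":[0,0,0],"twist":0,"fingers":0.22}]' 8; python3 st.py
cat > lid.py <<'E'
from h import *
for n in('wrist','scene','top'):
    c=cam(n)
    vs,us=np.nonzero((c['depth']>0)&(c['depth']<1.3))
    if n!='wrist': 
        k=(us>240)&(us<330)&(vs>190)&(vs<300);vs,us=vs[k],us[k]
    else: vs,us=vs[::3],us[::3]
    P=np.array([world(c,u,v,c['depth'][v,u]) for v,u in zip(vs,us)])
    r=np.hypot(P[:,0]-.554,P[:,1]-.098);A=P[(r<.031)&(P[:,2]>.12)&(P[:,2]<.15)]
    B=P[(r<.026)&(P[:,2]>.152)&(P[:,2]<.172)]
    h=np.histogram(A[:,2],bins=np.arange(.12,.151,.002))[0]
    print(n,'cap hist .120+',h,'bar top',len(B),np.percentile(B[:,2],[50,90,98]).round(4) if len(B) else '')
    if n=='wrist':
        Q=A[A[:,2]>.128]; M=np.c_[Q[:,:2]-[.554,.098],np.ones(len(Q))]
        s=np.linalg.lstsq(M,Q[:,2],rcond=None)[0];e=abs(M@s-Q[:,2])<.002;s=np.linalg.lstsq(M[e],Q[e,2],rcond=None)[0];print('plane tilt',s[:2].round(3),'z',s[2].round(4))
E
python3 lid.py
```

```text
time_s: 12.0
tool_pos: [0.5531, 0.098, 0.1049]
tool_rot: [-179.9, -0.0, 113.3]
force: [0.6, -0.5, -0.3]
grip_width: 0.0187
grasp_force: 0.0
12.0 [0.5531 0.098  0.1049] [-1.7988e+02 -2.0000e-02  1.1333e+02] F [ 0.6 -0.5 -0.3] M [-0.054  0.037  0.036] w 0.0187 0.0 q7 14.2
wrist cap hist .120+ [ 30  46  52  77  78  82  88 120 255 368 538 283  43  61  71] bar top 1026 [0.1637 0.1682 0.1713]
plane tilt [ 0.03  -0.027] z 0.1402
scene cap hist .120+ [ 2  5  4  5  7 22 20 41 45 46 34 17 13 18 15] bar top 142 [0.1589 0.1686 0.1715]
top cap hist .120+ [0 0 0 0 0 0 0 0 0 0 0 0 0 0 0] bar top 0
```

The lid is tilted about 0.04 rad with its cap centre 2 mm lower, so some lugs are off their ridges and one still rides. I grip lightly, turn 4° further back and loosen again.

```bash
python3 -m jog '[{"dp":[0,0,0],"twist":0,"fingers":0.1},{"dp":[0,0,0],"twist":0,"fingers":0.1},{"dp":[0,0,0],"twist":-2,"fingers":0.1},{"dp":[0,0,0],"twist":-4,"fingers":0.1},{"dp":[0,0,0],"twist":-4,"fingers":0.1}]' 3; python3 st.py; python3 -m jog '[{"dp":[0,0,0],"twist":0,"fingers":0.2},{"dp":[0,0,0],"twist":0,"fingers":0.22},{"dp":[0,0,0],"twist":0,"fingers":0.22}]' 3; python3 st.py; python3 lid.py
```

```text
time_s: 12.78
tool_pos: [0.5539, 0.098, 0.1056]
tool_rot: [-180.0, -0.0, 117.4]
force: [-1.1, -0.5, -0.7]
grip_width: 0.0142
grasp_force: 3.0
12.775 [0.5539 0.098  0.1056] [-179.98   -0.    117.36] F [-1.1 -0.5 -0.7] M [-0.184  0.159 -0.079] w 0.0142 2.9991036280989647 q7 18.2
time_s: 13.15
tool_pos: [0.5542, 0.0984, 0.1058]
tool_rot: [180.0, -0.0, 117.3]
force: [0.0, -0.6, -1.1]
grip_width: 0.019
grasp_force: 0.0
13.15 [0.5542 0.0984 0.1058] [179.97  -0.   117.34] F [ 0.  -0.6 -1.1] M [-0.056  0.019 -0.004] w 0.019 0.0 q7 18.2
wrist cap hist .120+ [ 40  55  63  65  70  87  90 136 333 498 510  79  28  61  68] bar top 1014 [0.1633 0.1683 0.1713]
plane tilt [-0.014  0.003] z 0.1389
scene cap hist .120+ [ 1  3  4  7  9 20 30 40 47 48 39 15 12 17 24] bar top 149 [0.1589 0.1684 0.1716]
top cap hist .120+ [0 0 0 0 0 0 0 0 0 0 0 0 0 0 0] bar top 0
```

Run:
```python
from h import *
c=cam('wrist');np.savez('wl.npz',**c);s=cam('scene')
a=cv2.resize(c['pixels'][150:330,220:420],(444,400));b=cv2.resize(s['pixels'][190:290,240:330],(356,400),interpolation=cv2.INTER_CUBIC)
cv2.imwrite('pics/c6.png',np.hstack([a,b]))
for v in range(205,275,8): print(v,[int(1e4*world(c,u,v,c['depth'][v,u])[2]) for u in range(270,372,8)])
```

```text
205 [974, 1109, 1122, 984, 987, 1003, 996, 989, 981, 994, 1115, 1032, 970]
213 [1106, 999, 993, 1004, 1001, 999, 999, 984, 1001, 999, 998, 996, 1109]
221 [985, 993, 999, 1204, 1198, 1203, 1245, 1218, 1188, 991, 980, 998, 993]
229 [998, 1171, 1215, 1293, 1275, 1296, 1327, 1295, 1269, 1274, 1234, 995, 3077]
237 [1169, 1260, 1298, 1364, 1359, 1368, 1392, 1371, 1353, 1376, 1317, 1243, 989]
245 [1270, 1341, 1377, 1416, 1407, 1419, 1421, 1424, 1410, 1402, 1367, 1328, 1236]
253 [1355, 1421, 1401, 1416, 1407, 1416, 1419, 1406, 1410, 1402, 1404, 1404, 1322]
261 [1392, 1408, 1402, 1396, 1392, 1454, 1451, 1453, 1407, 1413, 1403, 1404, 1389]
269 [1396, 1393, 1387, 1389, 1481, 1508, 1521, 1509, 1398, 1393, 1390, 1386, 1399]
```

View pics/c6.png

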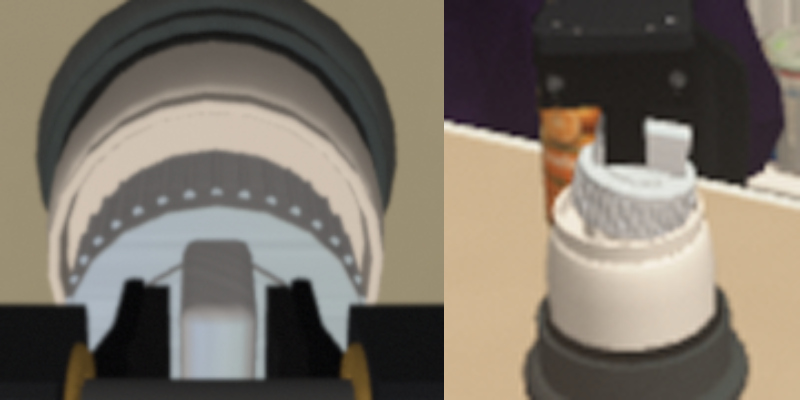

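```bash
cat > plane.py <<'E'
from h import *
c=cam('wrist');T=env.get_obs()['tool_pos']
vs,us=np.nonzero((c['depth']>0)&(c['depth']<.3))
P=np.array([world(c,u,v,c['depth'][v,u]) for v,u in zip(vs,us)])
d=P[:,:2]-[.5545,.098];r=np.hypot(*d.T)
a=np.radians(env.get_obs()['tool_rot'][2]);X=np.array([np.cos(a),np.sin(a)]);Y=np.array([np.sin(a),-np.cos(a)])
x,y=d@X,d@Y
k=(r<.034)&(abs(y)>.009)&(P[:,2]>.118)&(P[:,2]<.150)
x,y,z=x[k],y[k],P[k,2]; rng=np.random.default_rng(0);best=0
M=np.c_[x,y,np.ones(len(x))]
for _ in range(600):
    i=rng.choice(len(x),3,replace=False)
    try:s=np.linalg.solve(M[i],z[i])
    except Exception:continue
    if np.hypot(s[0],s[1])>.25: continue
    n=(abs(M@s-z)<.0012).sum()
    if n>best: best,bs=n,s
e=abs(M@bs-z)<.0015;s=np.linalg.lstsq(M[e],z[e],rcond=None)[0]
Q=P[k][e].astype(np.float32)
print('tilt tool x,y',s[:2].round(3),'cap z at axis',s[2].round(4),'origin z',(s[2]-.027).round(4),'n',e.sum(),'of',len(x),'circle',cv2.minEnclosingCircle(np.ascontiguousarray(Q[:,:2])))
E
python3 plane.py
```

```text
tilt tool x,y [ 0.202 -0.015] cap z at axis 0.1369 origin z 0.1099 n 2583 of 4854 circle ((0.5535203218460083, 0.09976459294557571), 0.030563808977603912)
```

The lid is cocked by 0.2 rad, its far (tool +x) side still on a ridge and the near side down. I turn 3° further back under a light grip and release again.

```bash
python3 -m jog '[{"dp":[0,0,0],"twist":0,"fingers":0.1},{"dp":[0,0,0],"twist":0,"fingers":0.1},{"dp":[0,0,0],"twist":-1.5,"fingers":0.1},{"dp":[0,0,0],"twist":-3,"fingers":0.1},{"dp":[0,0,0],"twist":-3,"fingers":0.1}]' 3; python3 st.py; python3 -m jog '[{"dp":[0,0,0],"twist":0,"fingers":0.2},{"dp":[0,0,0],"twist":0,"fingers":0.22},{"dp":[0,0,0],"twist":0,"fingers":0.22}]' 3; python3 st.py; python3 plane.py
```

```text
time_s: 14.08
tool_pos: [0.5539, 0.0983, 0.1056]
tool_rot: [-180.0, -0.0, 120.4]
force: [-0.7, -0.9, -0.9]
grip_width: 0.0141
grasp_force: 3.0
14.075 [0.5539 0.0983 0.1056] [-1.7999e+02 -1.0000e-02  1.2036e+02] F [-0.7 -0.9 -0.9] M [-0.06   0.136 -0.047] w 0.0141 2.9965941980481148 q7 21.1
time_s: 14.45
tool_pos: [0.5542, 0.0982, 0.1057]
tool_rot: [180.0, 0.0, 120.3]
force: [-0.3, 0.1, -0.1]
grip_width: 0.019
grasp_force: 0.0
14.45 [0.5542 0.0982 0.1057] [1.7998e+02 1.0000e-02 1.2034e+02] F [-0.3  0.1 -0.1] M [-0.057  0.011  0.   ] w 0.019 0.0 q7 21.1
tilt tool x,y [ 0.186 -0.019] cap z at axis 0.1369 origin z 0.1099 n 2691 of 4845 circle ((0.5532991886138916, 0.100552037358284), 0.030708638951182365)
```

```bash
python3 -m jog '[{"dp":[0.9,0,0],"twist":0,"fingers":0.22},{"dp":[1.7,0,0],"twist":0,"fingers":0.22},{"dp":[1.7,0,0.2],"twist":0,"fingers":0.22},{"dp":[1.7,0,0.4],"twist":0,"fingers":0.22},{"dp":[1.7,0,0.5],"twist":0,"fingers":0.22},{"dp":[1.7,0,0.5],"twist":0,"fingers":0.22}]' 3; python3 st.py; python3 plane.py
```

```text
time_s: 15.25
tool_pos: [0.5454, 0.1133, 0.1009]
tool_rot: [180.0, -0.0, 120.3]
force: [-0.8, 1.2, 1.6]
grip_width: 0.0191
grasp_force: 1.4
15.25 [0.5454 0.1133 0.1009] [ 1.7998e+02 -4.0000e-02  1.2034e+02] F [-0.8  1.2  1.6] M [ 0.352  0.376 -0.054] w 0.0191 1.359604301555919 q7 19.2
tilt tool x,y [ 0.203 -0.022] cap z at axis 0.136 origin z 0.109 n 438 of 2162 circle ((0.5543679594993591, 0.09788646548986435), 0.033967677503824234)
```

```bash
python3 -m jog '[{"dp":[0,0,0.1],"twist":0,"fingers":0.22},{"dp":[0,0,0.2],"twist":0,"fingers":0.22},{"dp":[0,0,0.2],"twist":0,"fingers":0.22}]' 3; python3 st.py
```

```text
time_s: 15.68
tool_pos: [0.5455, 0.1137, 0.0994]
tool_rot: [179.9, -0.1, 120.4]
force: [-2.9, 2.3, 5.7]
grip_width: 0.0193
grasp_force: 3.1
15.675 [0.5455 0.1137 0.0994] [ 1.7994e+02 -6.0000e-02  1.2036e+02] F [-2.9  2.3  5.7] M [ 0.524  0.685 -0.048] w 0.0193 3.097648437942553 q7 19.3
```

By the geometry two lugs are down and one, at tool +x, is still on its ridge. The lid is probably held off axis by about 2 mm toward tool +y, so I recentre on the bar, shift toward −y while lightly gripping, then release.

```bash
python3 -m jog '[{"dp":[0,0,-0.6],"twist":0,"fingers":0.22},{"dp":[-0.9,0,-0.6],"twist":0,"fingers":0.22},{"dp":[-1.7,0,-0.6],"twist":0,"fingers":0.22},{"dp":[-1.7,-0.1,-0.6],"twist":0,"fingers":0.1},{"dp":[-1.7,-0.1,-0.6],"twist":0,"fingers":0.1},{"dp":[-1.7,-0.2,-0.6],"twist":0,"fingers":0.1},{"dp":[-1.7,-0.25,-0.6],"twist":0,"fingers":0.1},{"dp":[-1.7,-0.25,-0.6],"twist":-1,"fingers":0.1}]' 3; python3 st.py; python3 -m jog '[{"dp":[0,0,0],"twist":0,"fingers":0.2},{"dp":[0,0,0],"twist":0,"fingers":0.22},{"dp":[0,0,0],"twist":0,"fingers":0.22}]' 3; python3 st.py; python3 plane.py
```

```text
time_s: 16.68
tool_pos: [0.552, 0.0972, 0.1047]
tool_rot: [180.0, -0.0, 121.4]
force: [1.3, 0.4, 0.2]
grip_width: 0.0142
grasp_force: 3.0
16.675 [0.552  0.0972 0.1047] [179.97  -0.   121.41] F [1.3 0.4 0.2] M [ 0.008 -0.313 -0.036] w 0.0142 3.0133791267871857 q7 22.2
time_s: 17.05
tool_pos: [0.5517, 0.097, 0.1047]
tool_rot: [-180.0, -0.0, 121.3]
force: [0.3, -0.1, 0.2]
grip_width: 0.0186
grasp_force: 0.0
17.05 [0.5517 0.097  0.1047] [-1.7999e+02 -1.0000e-02  1.2134e+02] F [ 0.3 -0.1  0.2] M [-0.077  0.028  0.022] w 0.0186 0.0 q7 22.1
tilt tool x,y [0.013 0.026] cap z at axis 0.1342 origin z 0.1072 n 3410 of 4913 circle ((0.5516682863235474, 0.09958049654960632), 0.031303878873586655)
```

It dropped: lid origin ≈ 0.107 and nearly level. Now I lower the hand, grip at 20 N (which limits the torque to about 0.38 N m) and start turning forward while following it down.

```bash
python3 -m jog '[{"dp":[0,0,0.4],"twist":0,"fingers":0.22},{"dp":[0,0,0.7],"twist":0,"fingers":0.22},{"dp":[0,0,0.7],"twist":0,"fingers":0.1},{"dp":[0,0,0.7],"twist":0,"fingers":0.1},{"dp":[0,0,0.7],"twist":4,"fingers":0.1},{"dp":[0,0,0.72],"twist":8,"fingers":0.1},{"dp":[0,0,0.75],"twist":12,"fingers":0.1},{"dp":[0,0,0.75],"twist":12,"fingers":0.1}]' 20; python3 st.py
```

```text
time_s: 18.1
tool_pos: [0.5517, 0.0979, 0.0972]
tool_rot: [180.0, -0.1, 109.4]
force: [0.4, 2.9, -0.6]
grip_width: 0.0139
grasp_force: 19.8
18.1 [0.5517 0.0979 0.0972] [ 1.8000e+02 -6.0000e-02  1.0942e+02] F [ 0.4  2.9 -0.6] M [ 0.52   0.01  -0.016] w 0.0139 19.849842684343457 q7 10.5
```

```bash
python3 -m jog '[{"dp":[0,0,0.02],"twist":3,"fingers":0.1},{"dp":[0,0,0.04],"twist":6,"fingers":0.1},{"dp":[0,0,0.06],"twist":9,"fingers":0.1},{"dp":[0,0,0.06],"twist":9,"fingers":0.1}]' 20; python3 st.py
```

```text
time_s: 18.6
tool_pos: [0.5521, 0.0979, 0.0968]
tool_rot: [180.0, -0.1, 100.5]
force: [1.2, 2.7, -0.0]
grip_width: 0.0139
grasp_force: 19.9
18.6 [0.5521 0.0979 0.0968] [ 1.7995e+02 -6.0000e-02  1.0047e+02] F [ 1.2  2.7 -0. ] M [ 0.692 -0.074  0.047] w 0.0139 19.85084407031536 q7 1.7
```

```bash
python3 -m jog '[{"dp":[0,0,0.02],"twist":3,"fingers":0.1},{"dp":[0,0,0.04],"twist":6,"fingers":0.1},{"dp":[0,0,0.06],"twist":9,"fingers":0.1},{"dp":[0,0,0.06],"twist":9,"fingers":0.1}]' 20; python3 st.py
```

```text
time_s: 19.1
tool_pos: [0.5523, 0.0979, 0.0964]
tool_rot: [179.9, -0.1, 91.5]
force: [0.6, 3.7, 0.8]
grip_width: 0.0142
grasp_force: 19.9
19.1 [0.5523 0.0979 0.0964] [ 1.7993e+02 -7.0000e-02  9.1490e+01] F [0.6 3.7 0.8] M [ 0.814 -0.16   0.023] w 0.0142 19.87512401305139 q7 -7.1
```

```bash
python3 -m jog '[{"dp":[0.05,0,0.02],"twist":3,"fingers":0.1},{"dp":[0.1,0,0.05],"twist":6,"fingers":0.1},{"dp":[0.1,0,0.07],"twist":9,"fingers":0.1},{"dp":[0.1,0,0.07],"twist":9,"fingers":0.1}]' 20; python3 st.py
```

```text
time_s: 19.6
tool_pos: [0.5524, 0.0981, 0.0958]
tool_rot: [179.9, -0.0, 82.5]
force: [1.4, 2.8, 2.0]
grip_width: 0.014
grasp_force: 19.9
19.6 [0.5524 0.0981 0.0958] [ 1.7993e+02 -3.0000e-02  8.2470e+01] F [1.4 2.8 2. ] M [ 0.519 -0.192  0.017] w 0.014 19.89552785642445 q7 -16.0
```

```bash
python3 -m jog '[{"dp":[0,0,0.02],"twist":3,"fingers":0.1},{"dp":[0,0,0.04],"twist":6,"fingers":0.1},{"dp":[0,0,0.06],"twist":9,"fingers":0.1},{"dp":[0,0,0.06],"twist":9,"fingers":0.1}]' 20; python3 st.py
```

```text
time_s: 20.1
tool_pos: [0.5525, 0.0981, 0.0952]
tool_rot: [179.9, -0.0, 73.5]
force: [1.6, 1.6, 2.9]
grip_width: 0.014
grasp_force: 19.9
20.1 [0.5525 0.0981 0.0952] [ 1.7993e+02 -5.0000e-02  7.3470e+01] F [1.6 1.6 2.9] M [ 0.544 -0.217  0.053] w 0.014 19.91634582169354 q7 -24.8
```

```bash
python3 -m jog '[{"dp":[0,0,0.02],"twist":3,"fingers":0.1},{"dp":[0,0,0.04],"twist":6,"fingers":0.1},{"dp":[0,0,0.04],"twist":6,"fingers":0.1}]' 20; python3 st.py
```

```text
time_s: 20.48
tool_pos: [0.5525, 0.0982, 0.0948]
tool_rot: [179.9, -0.1, 67.5]
force: [2.2, 3.2, 3.6]
grip_width: 0.0142
grasp_force: 19.9
20.475 [0.5525 0.0982 0.0948] [ 1.7993e+02 -6.0000e-02  6.7480e+01] F [2.2 3.2 3.6] M [ 0.649 -0.309  0.059] w 0.0142 19.917153948917985 q7 -30.6
```

```bash
python3 -m jog '[{"dp":[0,0,0.02],"twist":2,"fingers":0.1},{"dp":[0,0,0.03],"twist":4,"fingers":0.1},{"dp":[0,0,0.03],"twist":4,"fingers":0.1}]' 20; python3 st.py
```

```text
time_s: 20.85
tool_pos: [0.5525, 0.0983, 0.0944]
tool_rot: [179.9, -0.1, 63.3]
force: [2.6, 4.0, 5.5]
grip_width: 0.0138
grasp_force: 19.9
20.85 [0.5525 0.0983 0.0944] [ 1.7994e+02 -7.0000e-02  6.3340e+01] F [2.6 4.  5.5] M [ 0.834 -0.598  0.072] w 0.0138 19.92050073109567 q7 -34.7
```

```bash
python3 -m jog '[{"dp":[0,0,0.01],"twist":2,"fingers":0.1},{"dp":[0,0,0.01],"twist":4,"fingers":0.1},{"dp":[0,0,0.01],"twist":4,"fingers":0.1}]' 20; python3 st.py
```

```text
time_s: 21.22
tool_pos: [0.5525, 0.0984, 0.0942]
tool_rot: [179.9, -0.1, 59.3]
force: [3.5, 4.5, 4.0]
grip_width: 0.0136
grasp_force: 19.9
21.225 [0.5525 0.0984 0.0942] [ 1.7995e+02 -7.0000e-02  5.9290e+01] F [3.5 4.5 4. ] M [ 0.96  -0.727  0.11 ] w 0.0136 19.925053246729476 q7 -38.6
```

```bash
python3 -m jog '[{"dp":[0,0,0.01],"twist":2,"fingers":0.1},{"dp":[0,0,0.01],"twist":3,"fingers":0.1},{"dp":[0,0,0.01],"twist":3,"fingers":0.1}]' 20; python3 st.py
```

```text
time_s: 21.6
tool_pos: [0.5525, 0.0984, 0.0941]
tool_rot: [180.0, -0.1, 56.3]
force: [3.7, 4.4, 5.0]
grip_width: 0.0133
grasp_force: 19.9
21.6 [0.5525 0.0984 0.0941] [ 1.7995e+02 -8.0000e-02  5.6300e+01] F [3.7 4.4 5. ] M [ 0.934 -0.667  0.132] w 0.0133 19.9275153032022 q7 -41.6
```

```bash
python3 -m jog '[{"dp":[0.08,0,0.01],"twist":2,"fingers":0.1},{"dp":[0.08,0,0.01],"twist":3,"fingers":0.1},{"dp":[0.08,0,0.01],"twist":3,"fingers":0.1}]' 20; python3 st.py
```

```text
time_s: 21.98
tool_pos: [0.5527, 0.0984, 0.0939]
tool_rot: [180.0, -0.0, 53.3]
force: [3.8, 2.5, 5.8]
grip_width: 0.0141
grasp_force: 19.9
21.975 [0.5527 0.0984 0.0939] [ 1.7996e+02 -2.0000e-02  5.3270e+01] F [3.8 2.5 5.8] M [ 0.649 -0.58   0.162] w 0.0141 19.92511226962506 q7 -44.5
```

```bash
python3 -m jog '[{"dp":[0,0,0.01],"twist":2,"fingers":0.1},{"dp":[0,0,0.01],"twist":3,"fingers":0.1},{"dp":[0,0,0.01],"twist":3,"fingers":0.1}]' 20; python3 st.py
```

```text
time_s: 22.35
tool_pos: [0.553, 0.0984, 0.0939]
tool_rot: [179.9, -0.0, 50.3]
force: [4.5, 1.4, 4.7]
grip_width: 0.0137
grasp_force: 19.9
22.35 [0.553  0.0984 0.0939] [ 1.7993e+02 -5.0000e-02  5.0320e+01] F [4.5 1.4 4.7] M [ 0.608 -0.981  0.201] w 0.0137 19.949833764035247 q7 -47.4
```

```bash
python3 -m jog '[{"dp":[0,0,0],"twist":2,"fingers":0.1},{"dp":[0,0,0],"twist":3,"fingers":0.1},{"dp":[0,0,0],"twist":3,"fingers":0.1}]' 20; python3 st.py
```

```text
time_s: 22.72
tool_pos: [0.5532, 0.0984, 0.0939]
tool_rot: [179.9, -0.1, 47.4]
force: [4.7, 3.2, 4.9]
grip_width: 0.0139
grasp_force: 20.1
22.725 [0.5532 0.0984 0.0939] [ 1.7991e+02 -6.0000e-02  4.7360e+01] F [4.7 3.2 4.9] M [ 0.616 -1.009  0.376] w 0.0139 20.05946283781668 q7 -50.3
```

```bash
python3 -m jog '[{"dp":[0,0,0],"twist":1,"fingers":0.1},{"dp":[0,0,0],"twist":1,"fingers":0.1}]' 20; python3 st.py; python3 plane.py
```

```text
time_s: 22.98
tool_pos: [0.5532, 0.0985, 0.0939]
tool_rot: [179.9, -0.1, 46.4]
force: [5.5, 3.5, 4.0]
grip_width: 0.0138
grasp_force: 20.1
22.975 [0.5532 0.0985 0.0939] [ 1.7991e+02 -7.0000e-02  4.6370e+01] F [5.5 3.5 4. ] M [ 0.656 -1.081  0.443] w 0.0138 20.130185064626858 q7 -51.3
tilt tool x,y [0.019 0.011] cap z at axis 0.1309 origin z 0.1039 n 3056 of 4586 circle ((0.5566847324371338, 0.10203200578689575), 0.030905669555068016)
```

The torque is climbing at about 0.07 N m per degree, the cap reads 0.1039 and the turn was 1.3 rad: the lid is on its hard stop, home. I ease the torque off, open and lift straight away.

```bash
python3 -m jog '[{"dp":[0,0,0],"twist":-2.5,"fingers":0.1},{"dp":[0,0,0],"twist":-2.5,"fingers":0.3},{"dp":[0,0,0],"twist":-2.5,"fingers":0.4},{"dp":[0,0,0],"twist":-2.5,"fingers":0.4},{"dp":[0,0,-1],"twist":-2.5,"fingers":0.5},{"dp":[0,0,-5],"twist":-2.5,"fingers":0.5},{"dp":[0,0,-10],"twist":-2.5,"fingers":0.5},{"dp":[0,0,-10],"twist":-2.5,"fingers":0.5}]' 20; python3 st.py; python3 plane.py; python3 look.py w9
```

```text
time_s: 24.02
tool_pos: [0.5552, 0.0985, 0.1984]
tool_rot: [179.7, -0.4, 48.8]
force: [0.2, 0.8, 0.3]
grip_width: 0.0428
grasp_force: 0.0
24.025 [0.5552 0.0985 0.1984] [179.74  -0.4   48.79] F [0.2 0.8 0.3] M [-0.025  0.114  0.013] w 0.0428 0.0 q7 -50.8
tilt tool x,y [-0.002  0.003] cap z at axis 0.132 origin z 0.105 n 3005 of 3961 circle ((0.5528997778892517, 0.09770364314317703), 0.031870726495981216)
[0.5524 0.0983 0.194 ] [ 1.7998e+02 -3.0000e-02  4.8810e+01] [-38.9   7.3  28.7  96.1  -3.6  77.4 -50.8]
508 0.15757799 ((0.5530744791030884, 0.09779857099056244), (0.049170393496751785, 0.013948422856628895), 54.7548942565918)
1493 0.13220131 ((0.5531169176101685, 0.09742230921983719), 0.03180677443742752)
```

View pics/w9.png

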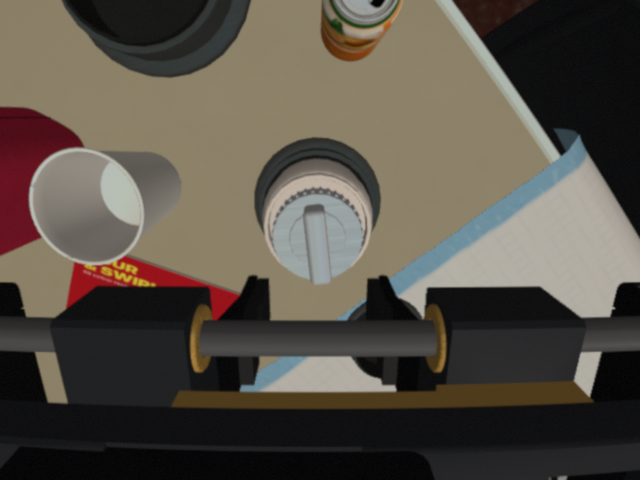

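The lid is upright at (318,240) in the picture, bystanders untouched. The bar lies at 54.7° and the height reads about 0.1049, inside the limit by only ~0.4 mm. I regrip squarely and check that it really is on the stop.

```bash
python3 -m jog '[{"dp":[0,0.08,3],"twist":-6,"fingers":0.5},{"dp":[0,0.08,6],"twist":-6,"fingers":0.5},{"dp":[0,0.08,9],"twist":-6,"fingers":0.5},{"dp":[0,0.08,9.9],"twist":-6,"fingers":0.4},{"dp":[0,0.08,9.9],"twist":-6,"fingers":0.25},{"dp":[0,0.08,9.9],"twist":-6,"fingers":0.1},{"dp":[0,0.08,9.9],"twist":-6,"fingers":0.1},{"dp":[0,0.08,9.9],"twist":-6,"fingers":0.1}]' 25; python3 st.py;  python3 -m jog '[{"dp":[0,0,0.02],"twist":1,"fingers":0.1},{"dp":[0,0,0.02],"twist":2,"fingers":0.1},{"dp":[0,0,0.02],"twist":2,"fingers":0.1}]' 25; python3 st.py
```

```text
time_s: 25.12
tool_pos: [0.5534, 0.0986, 0.0954]
tool_rot: [180.0, -0.1, 54.9]
force: [-0.6, 0.5, 1.6]
grip_width: 0.014
grasp_force: 25.0
25.125 [0.5534 0.0986 0.0954] [ 1.7997e+02 -9.0000e-02  5.4860e+01] F [-0.6  0.5  1.6] M [0.003 0.19  0.004] w 0.014 24.99698340659961 q7 -42.9
time_s: 25.5
tool_pos: [0.5536, 0.0985, 0.095]
tool_rot: [180.0, -0.1, 52.8]
force: [1.4, 1.3, 4.1]
grip_width: 0.0141
grasp_force: 25.0
25.5 [0.5536 0.0985 0.095 ] [ 1.7995e+02 -9.0000e-02  5.2840e+01] F [1.4 1.3 4.1] M [ 0.132 -0.075  0.045] w 0.0141 24.99911173246801 q7 -44.8
```

```bash
python3 -m jog '[{"dp":[0,0,0.01],"twist":1,"fingers":0.1},{"dp":[0,0,0.01],"twist":2,"fingers":0.1},{"dp":[0,0,0.01],"twist":2,"fingers":0.1}]' 25; python3 st.py
```

```text
time_s: 25.88
tool_pos: [0.5538, 0.0985, 0.0949]
tool_rot: [179.9, -0.1, 50.8]
force: [1.3, 0.7, 4.3]
grip_width: 0.0138
grasp_force: 25.0
25.875 [0.5538 0.0985 0.0949] [ 1.7994e+02 -1.0000e-01  5.0820e+01] F [1.3 0.7 4.3] M [ 0.263 -0.145  0.098] w 0.0138 25.009217779152095 q7 -46.8
```

```bash
python3 -m jog '[{"dp":[0,0,0.01],"twist":1,"fingers":0.1},{"dp":[0,0,0.01],"twist":2,"fingers":0.1},{"dp":[0,0,0.01],"twist":2,"fingers":0.1}]' 25; python3 st.py
```

```text
time_s: 26.25
tool_pos: [0.5539, 0.0985, 0.0949]
tool_rot: [179.9, -0.1, 48.8]
force: [1.1, 1.0, 5.1]
grip_width: 0.0139
grasp_force: 25.0
26.25 [0.5539 0.0985 0.0949] [ 1.7993e+02 -1.1000e-01  4.8850e+01] F [1.1 1.  5.1] M [ 0.175 -0.214  0.23 ] w 0.0139 25.036099744029343 q7 -48.7
```

```bash
python3 -m jog '[{"dp":[0,0,0.01],"twist":1,"fingers":0.1},{"dp":[0,0,0.01],"twist":2,"fingers":0.1},{"dp":[0,0,0.01],"twist":2,"fingers":0.1}]' 25; python3 st.py
```

```text
time_s: 26.62
tool_pos: [0.5539, 0.0986, 0.0949]
tool_rot: [179.9, -0.1, 46.9]
force: [1.3, 0.9, 6.2]
grip_width: 0.0136
grasp_force: 25.1
26.625 [0.5539 0.0986 0.0949] [ 1.7993e+02 -1.2000e-01  4.6870e+01] F [1.3 0.9 6.2] M [ 0.249 -0.237  0.353] w 0.0136 25.104555557481945 q7 -50.7
```

```bash
python3 -m jog '[{"dp":[0,0,0.02],"twist":1.5,"fingers":0.1},{"dp":[0,0,0.02],"twist":1.5,"fingers":0.1}]' 25; python3 st.py; python3 -m jog '[{"dp":[0,0,0],"twist":-2.5,"fingers":0.1},{"dp":[0,0,0],"twist":-4,"fingers":0.1},{"dp":[0,0,0],"twist":-4,"fingers":0.4},{"dp":[0,0,0],"twist":-4,"fingers":0.4},{"dp":[0,0,-1],"twist":-4,"fingers":0.5},{"dp":[0,0,-5],"twist":-4,"fingers":0.5},{"dp":[0,0,-10],"twist":-4,"fingers":0.5},{"dp":[0,0,-10],"twist":-4,"fingers":0.5}]' 25; python3 st.py; for i in 1 2 3; do python3 look.py w10|tail -2; python3 plane.py; done
```

```text
time_s: 26.88
tool_pos: [0.554, 0.0987, 0.0948]
tool_rot: [179.9, -0.1, 45.4]
force: [0.7, 1.5, 6.3]
grip_width: 0.0139
grasp_force: 25.2
26.875 [0.554  0.0987 0.0948] [ 1.7993e+02 -1.3000e-01  4.5380e+01] F [0.7 1.5 6.3] M [ 0.199 -0.129  0.459] w 0.0139 25.203773556277156 q7 -52.1
time_s: 27.88
tool_pos: [0.5557, 0.0983, 0.1987]
tool_rot: [179.8, -0.4, 49.3]
force: [-0.3, -0.3, -0.7]
grip_width: 0.0434
grasp_force: 0.0
27.875 [0.5557 0.0983 0.1987] [179.76  -0.41  49.3 ] F [-0.3 -0.3 -0.7] M [-0.108  0.133  0.006] w 0.0434 0.0 q7 -50.2
496 0.15752935 ((0.5537210702896118, 0.09804631769657135), (0.049268994480371475, 0.013869404792785645), 52.361480712890625)
1471 0.13217892 ((0.553638756275177, 0.0978415310382843), 0.03171144425868988)
tilt tool x,y [-0.003 -0.003] cap z at axis 0.132 origin z 0.105 n 3111 of 4085 circle ((0.553522527217865, 0.09779757261276245), 0.031855352222919464)
513 0.1575573 ((0.5535825490951538, 0.09794621914625168), (0.04931451380252838, 0.013911359943449497), 52.2875862121582)
1517 0.13216497 ((0.5536296963691711, 0.09798649698495865), 0.03180529177188873)
tilt tool x,y [-0.     0.001] cap z at axis 0.1321 origin z 0.1051 n 3184 of 4181 circle ((0.5535539388656616, 0.09788394719362259), 0.031777892261743546)
525 0.15753497 ((0.5535466074943542, 0.09786538779735565), (0.049534279853105545, 0.013877525925636292), 52.19408416748047)
1542 0.13216773 ((0.5534361600875854, 0.09784690290689468), 0.03178977221250534)
tilt tool x,y [-0.001  0.001] cap z at axis 0.1321 origin z 0.1051 n 3216 of 4187 circle ((0.5536023378372192, 0.0978483334183693), 0.031780559569597244)
```

The bar advanced 2.4° onto the same stop. I check the height against known references (collar top 111.5 mm, table 0).

Run:
```python
from h import *
for n in('wrist','wrist','top'):
    c=cam(n);lo=1 if n=='wrist' else 1
    vs,us=np.nonzero((c['depth']>0)&(c['depth']<1.4))
    if n=='wrist': k=vs<290
    else: k=(us>180)&(us<380)&(vs>180)&(vs<340)
    vs,us=vs[k],us[k]
    P=np.array([world(c,u,v,c['depth'][v,u]) for v,u in zip(vs,us)]);r=np.hypot(P[:,0]-.5535,P[:,1]-.0978)
    for name,a,b,z in(('bar',0,.024,.1575),('cap',.009,.030,.1315),('collar',.034,.040,.1115),('shoulder',.0415,.046,.0995),('cuprim',.048,.054,.051),('table',.08,.12,.0)):
        q=P[(r>a)&(r<b)&(abs(P[:,2]-z)<.003),2]
        print(n,name,len(q),np.median(q).round(5)-z if len(q) else '')
```

```text
wrist bar 1546 0.00010999999999999899
wrist cap 3817 0.0006599999999999939
wrist collar 801 -0.00020000000000000573
wrist shoulder 279 -0.0018700000000000105
wrist cuprim 348 -0.0006199999999999956
wrist table 21479 0.00028
wrist bar 1539 7.999999999999674e-05
wrist cap 3793 0.0006799999999999862
wrist collar 803 -0.00014000000000000123
wrist shoulder 291 -0.0019600000000000034
wrist cuprim 346 -0.0005199999999999996
wrist table 21447 0.00028
top bar 0 
top cap 0 
top collar 0 
top shoulder 0 
top cuprim 6 -0.001349999999999997
top table 971 -0.00044
```

```bash
python3 st.py; python3 -c "
from cell import env;print(env.sign_off())"
```

```text
28.325 [0.5524 0.098  0.193 ] [-1.7996e+02  8.0000e-02  4.9340e+01] F [-0.2 -0.1 -0.5] M [-0.065  0.12  -0.012] w 0.0437 0.0 q7 -50.2
the job is handed in; nothing more can be done
None
```

I turned the lid backward until it dropped, then forward to its hard stop, where the height read about 0.1045–0.1050 m (limit 0.1053). I let go and handed the job in at 28 s, with no verdict returned; the highest turning torque read was 0.46 N m, and I saw no bystander disturbed.

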